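Seat and clamp a post foot in the welding jig

TASK

Get the post foot ready for welding, with the fingers only and lightly, without lifting it: push it along the jig until its plate sits against the brass end stop, then press down the red handle of the toggle clamp beside the stop until it lies flat, and after that the red handle of the other clamp. The foot must stay tight against the stop, held by both clamps, and the tools lying around must stay where they are.

Things in the scene. Friction and masses are not known exactly. Their poses are not given: they have to be found in the camera images.
- jig: Welding jig fixed to the bench: dark steel base 190 (x) x 240 (y) x 12 mm. Origin at bench level under the middle of the foot when home. x points along the nest to the brass end stop, y to the side of the stop clamp, z up. Two 10 mm high rails (inner faces at y = +-47 mm, x = -88 to 58 mm) guide the plate with 2 mm play a side. Stop: 84 mm wide, 18 mm high, its face at x = 70 mm.
- stop_face (a point): Middle of the brass end stop's face that the foot's plate meets, 15 mm above the bench; axes as the jig's.
- foot: The post foot: bare aluminium plate 140 (x) x 90 (y) x 6 mm with an upright tube stub tacked on its middle. Origin at the centre of its underside, on the jig's base 12 mm above the bench; x points to the stop. Loose, 0.28 to 0.44 kg; it starts 18 to 38 mm short of the stop and slides with some 2 to 6 N. Push it by the tube or by the plate's rear edge (70 mm behind the origin).
- foot_front (a point): Middle of the front edge of the foot's plate (the edge towards the stop), half-way through its thickness, 15 mm above the bench; axes as the foot's.
- tube_centre (a point): Centre of the foot's tube stub: outside diameter 42 mm, 60 mm high, open at the top (rim 78 mm above the bench). This point is 70 mm behind the front edge of the plate and 48 mm above the bench; axes as the foot's.
- stop_clamp_pivot (a point): Pivot of the red handle of the clamp beside the stop (on the jig's +y side, at jig x = 36, y = 92 mm, 48 mm above the bench). Its x axis points level, outward from the foot, the way the flat handle points; z up.
- stop_clamp_grip_end (a point): Near the free end of that handle: a straight red round grip 15 mm thick, its axis through the pivot. This point is on the axis 95 mm from the pivot; the grip is the outer 60 mm.
- stop_clamp_handle (a joint): Handle of the clamp beside the stop: 0 to 0.06 = raised (0.8 rad above level at 0), 0.8 = flat and level (closed, a firm end of travel). Turns in the upright plane through the pivot's x axis with 0.2 to 0.4 N m (4 to 10 N pressed down on its middle) and stays where it is left. The arm comes down with it, and its sprung pad then presses the plate with about 1.7 N.
- stop_clamp_pad: Rubber foot of that clamp's arm, 16 mm across, on a sprung spindle; closed, it stands on the plate at jig x = 36, y = 32 mm. While the clamp is open its arm stands up beside the nest, to 115 mm above the bench, all of it more than 35 mm from the nest's middle line.
- entry_clamp_pivot (a point): Pivot of the red handle of the other clamp, diagonally opposite (jig x = -36 mm, y = -92 mm, 48 mm above the bench), of the same make; its x axis points outward from the foot (the jig's -y).
- entry_clamp_grip_end (a point): Free end of the other clamp's handle, as for the first.
- entry_clamp_handle (a joint): Handle of the other clamp: about 0 to 0.06 = raised, 0.8 = flat (closed); as the first.
- entry_clamp_pad: Rubber foot of the other clamp's arm; closed, it stands on the plate at jig x = -36 mm, y = -32 mm.
- marker: Bystander: green and white marker pen lying on the bench, 135 mm long, 16 mm thick.
- pliers: Bystander: pliers with red grips lying on the bench, 190 x 54 x 15 mm.
- tape_measure: Bystander: yellow tape measure, 80 x 36 mm, 60 mm high, standing on the bench.

How it is judged:
By the outcome, as a careful person would: the job done as asked, in the order asked, and still so for the second after the job is handed in, with the robot touching nothing.
It also fails if it takes over 58 s, if anything falls off the work surface, if the arm or the gripper's body presses on something with over 40 N, if the wrist force passes 120 N, or if a joint passes its speed limit or range.

ROBOT

A 6-joint arm with a two-finger parallel gripper is mounted at the origin on a cart in front of the work surface, level with it; the furniture and walls round the work are solid. World frame = base frame: x ahead of the robot, y to its left, z up, the work surface at z = 0. Lengths are in mm, angles in rad, forces in N, time in s.
With the tool pointing down it reaches from about 300 to 775 mm from the base axis. Payload 14.6 kg.
Tool frame: the origin (TCP) lies on the centre line of the jaws, within the pads' length; the fingertips stand 19 mm ahead of it and the grasp point (between the pads) is the TCP (bot.tip_reach is the distance from the TCP to the fingertips, in mm); z points along the fingers, y is the line along which they close (so a half turn about z gives the same grasp; the last joint's range is limited). The gripper opens to 85 mm and grips with 20 to 120 N. Pads are 22 mm wide; open, the fingers measure 114 mm over their backs; the gripper's body (76 mm by 85 mm) begins 54 mm behind the grasp point. The pads swing forward as they close: fully open they stand 13 mm farther back than shut.
Start: joints at [-1.312, 0.3, 1.521, -0, 1.321, -0.067], TCP at [176.03, -521.06, 250.281] pointing down, gripper open.
Joint ranges: [-3.03, 3.03], [-0.79, 2.21], [0.23, 2.52], [-1.04, 4.18], [0, 3.07], [-2.55, 2.55]. Speed limits (rad/s): [2.22, 2.22, 2.57, 3.14, 3.14, 3.14].

INTERFACE

Orientations are given as a unit quaternion [w, x, y, z].
In Python, from rig import bot gives the robot as it stands. Calls block until the motion is done:
- bot.move_to(position, orientation): joint-space move of the TCP to a pose.
- bot.servo_line(position, attitude=None, speed=150, until_force=None): straight line of the TCP; attitude=None keeps the orientation; speed is the mean speed in mm/s. With until_force (N) it stops when the force on the tool has changed by that much, and returns True; else False.
- bot.move_joints(angles): joint-space move.
- bot.move_gripper(opening, grip_force=None): finger opening in mm; grip_force is the grip in N (None keeps the last); returns when the fingers have stopped.
- bot.dwell(seconds).
- bot.ik(position, orientation): joint angles nearest the present ones, or None.
- bot.read_state(): the state.
- bot.read_camera(name): name is "scene" or "top" or "wrist"; returns a dict with "image" (384x512x3 uint8, blue, green, red), "depth" (384x512 float32, mm along the optical axis (not along the pixel's ray), 0 where there is no reading), "fovy" (degrees; the focal length in pixels is half the picture's height over the tangent of half this angle, whatever the lens; pixels are square), "cx", "cy" (the principal point, pixels), "eye" and "attitude" of the camera in the world; the wrist camera has in their place "mount" (4x4, takes a point from camera to tool coordinates, whose origin is the TCP and whose axes are the flange's). Camera axes: x right, y down, z forward; pixel columns grow to the right and rows downward; lengths in mm; the calibration is good to about 2 mm. The wrist camera is an equidistant fisheye: a pixel r from the principal point sees the ray r / f radians off the axis. A picture is of the moment at which its call begins: read the wrist's pose just before it.
A pose or a line that the arm cannot do raises bot.MotionError and nothing moves.
- bot.finish_job(): hands the job in; it is judged then, once.
The state is a dict: "clock": time; "joint_positions": joint angles; "qvel": joint speeds; "effort": joint torques, N m; "ee_pos": TCP position; "tool_rot": TCP orientation; "ft_force": force on the tool from outside, world axes, zero at the start; "moment": the same for the moment, N m; "grip_width": finger opening in mm; "grip_force": force on a finger pad.
Only numpy, scipy, OpenCV 4.12 (cv2) and the standard library are available. Lean on these libraries where they do the work, as an engineer would, in place of code of your own. Each camera call takes 0.05 s, during which the arm holds its last target. There are 200 camera calls.

## Working session

There is one attempt and no reset: what is moved stays moved. The work goes in short steps, each a Python script; the robot and the scene stay as the last script left them, time stands still between calls to the robot, and variables do not carry over. Pictures are saved under pics/ and viewed, at most 10 in all, crops included, and the job is handed in when it is done.

```bash
ls; mkdir -p pics; python3 - <<'E'
from rig import bot
import cv2,numpy as np
s=bot.read_state();print(s['clock'],s['ee_pos'],s['tool_rot'],s['grip_width'])
for n in('top','scene'):
    c=bot.read_camera(n);cv2.imwrite(f'pics/{n}0.png',c['image'])
    np.savez(f'{n}0.npz',**c);print(n,c['fovy'],c['cx'],c['cy'],c['eye'],c['attitude'])
E
```

```text
pics
0.0 [ 175.96996365 -520.85561577  249.7014968 ] [-5.88326691e-04  9.86764435e-01  1.62159185e-01 -5.37410775e-05] 85.5187010802356
top 45.42884698520097 254.4064147557276 190.85797700859888 [ 379.8825379    39.29601849 1307.51098635] [ 0.04775865 -0.69962692  0.71221904 -0.0313899 ]
scene 54.578027612870976 252.81844826612647 186.8593603487905 [177.75947186 606.62778072 858.33260946] [ 0.0935048  -0.25970937  0.89947163 -0.33876051]
```

View pics/top0.png

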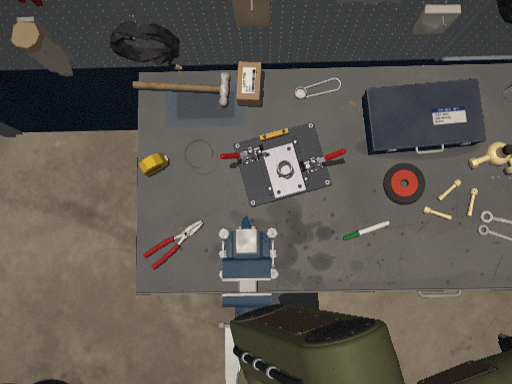

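View pics/scene0.png

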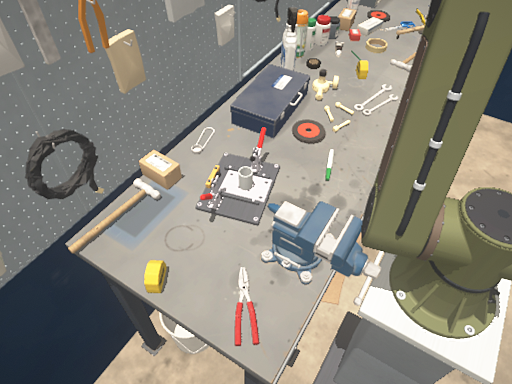

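The top view shows the jig at about (283,165) and the brass stop at (273,133). The stop-clamp handle is on the left at (230,156), the entry handle on the right at (336,154), and the vise is below at (247,245). Next I'll get rough coordinates.

```bash
cat > h.py <<'E'
import numpy as np,cv2
from scipy.spatial.transform import Rotation as R
def rot(q): return R.from_quat(np.roll(np.asarray(q,float),-1))
def quat(r): return np.roll(r.as_quat(),1)
def cloud(c,st=None):
    im=c['image'];h,w=im.shape[:2];f=h/2/np.tan(np.radians(float(c['fovy'])/2))
    u,v=np.meshgrid(np.arange(w),np.arange(h));x=(u-float(c['cx']))/f;y=(v-float(c['cy']))/f;d=c['depth']
    if st is None:
        P=np.dstack([x*d,y*d,d]);return rot(c['attitude']).apply(P.reshape(-1,3)).reshape(h,w,3)+c['eye']
    r=np.hypot(x,y);k=np.where(r>1e-6,np.tan(np.minimum(r,1.4))/np.maximum(r,1e-6),1)
    P=np.dstack([x*k*d,y*k*d,d]).reshape(-1,3)
    M=np.asarray(c['mount']);P=P@M[:3,:3].T+M[:3,3]
    return (rot(st['tool_rot']).apply(P)+st['ee_pos']).reshape(h,w,3)
def masks(im,P):
    hsv=cv2.cvtColor(im,cv2.COLOR_BGR2HSV).astype(int);H,S,V=hsv[...,0],hsv[...,1],hsv[...,2]
    return dict(red=((H<6)|(H>174))&(S>150)&(V>80),brass=(H>15)&(H<30)&(S>110)&(V>80))
E
python3 - <<'E'
from h import *
c=dict(np.load('top0.npz'));P=cloud(c);m=masks(c['image'],P)
def box(M,u0,u1,v0,v1):
    k=np.zeros_like(M);k[v0:v1,u0:u1]=1;return P[M&k]
for n,b in dict(red=(218,242,148,165)).items(): pass
for name,M,b in(('stopH','red',(215,245,148,165)),('entryH','red',(320,350,145,170)),('brass','brass',(255,292,122,142))):
    q=box(m[M],*b);print(name,len(q),q.mean(0).round(),q.min(0).round(),q.max(0).round())
for n,(u,v) in dict(c1=(313,125),c2=(329,186),c3=(250,205),c4=(236,144),tube=(285,170),p1=(262,148),p2=(297,141),p3=(303,189),p4=(273,195),vise=(247,240),bench=(320,235),box=(248,80),toolbox=(370,120)).items(): print(n,P[v,u].round())
E
```

```text
stopH 94 [612. 131. 102.] [603. 107.  76.] [625. 155. 124.]
entryH 106 [ 608. -147.  112.] [ 380. -174.   77.] [ 621.   39. 1308.]
brass 144 [686.  11.  29.] [671. -31.  14.] [703.  52.  38.]
c1 [ 713. -104.   13.]
c2 [ 537. -145.    3.]
c3 [486.  81.  12.]
c4 [661. 119.  18.]
tube [583. -20.  18.]
p1 [631.  44. 100.]
p2 [667. -56.  15.]
p3 [528. -70.  16.]
p4 [513.  16.  12.]
vise [387.  86. 136.]
bench [ 398. -115.    2.]
box [834.  80.  62.]
toolbox [ 705. -250.   86.]
```

```bash
python3 - <<'E'
from h import *
from rig import bot
psi=.21
bot.move_to([540,-25,330],[0,np.cos(psi/2),np.sin(psi/2),0])
s=bot.read_state();c=bot.read_camera('wrist');cv2.imwrite('pics/w1.png',c['image'])
np.savez('w1.npz',**c,tool_rot=s['tool_rot'],ee_pos=s['ee_pos'])
print(s['clock'],s['ee_pos'],s['joint_positions'],s['ft_force'],c['fovy'],np.asarray(c['mount']).round(2))
P=cloud(c,s)
# rectified view, 1px = 0.6 mm: x up, y left
g=.6;xs=800-np.arange(700)*g;W=800
im=np.zeros((600,700,3),np.uint8);zb=np.full((600,700),-1.)
ok=(c['depth']>0)
big=cv2.resize(P.astype(np.float32),None,fx=3,fy=3);bi=cv2.resize(c['image'],None,fx=3,fy=3,interpolation=cv2.INTER_NEAREST);okb=cv2.resize(ok.astype(np.uint8),None,fx=3,fy=3,interpolation=0)>0
r=((780-big[...,0])/g).astype(int);q=((200-big[...,1])/g).astype(int)
k=okb&(r>=0)&(r<600)&(q>=0)&(q<700)&(big[...,2]<200)
o=np.argsort(big[...,2][k],kind='stable');im[r[k][o],q[k][o]]=bi[k][o];cv2.imwrite('pics/w1r.png',im)
E
```

```text
2.3167 [539.96976828 -25.68593511 329.85744981] [-1.15257066e-01  2.30546828e-01  1.42474060e+00 -7.94840965e-05
  1.48650384e+00  1.24641704e+00] [-0.79904782  0.52624357  0.25122499] 65.70646984690485 [[  -0.     -0.95   -0.31   79.02]
 [   1.     -0.     -0.     -0.55]
 [  -0.     -0.31    0.95 -123.36]
 [   0.      0.      0.      1.  ]]
```

View pics/w1.png

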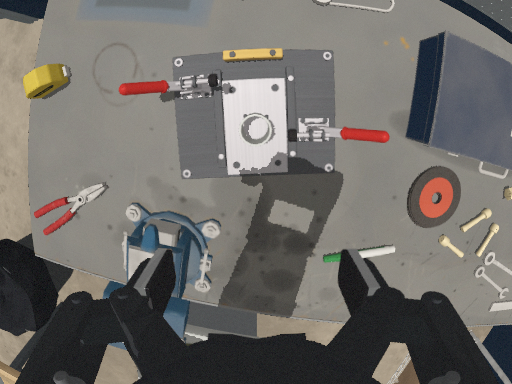

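View pics/w1r.png

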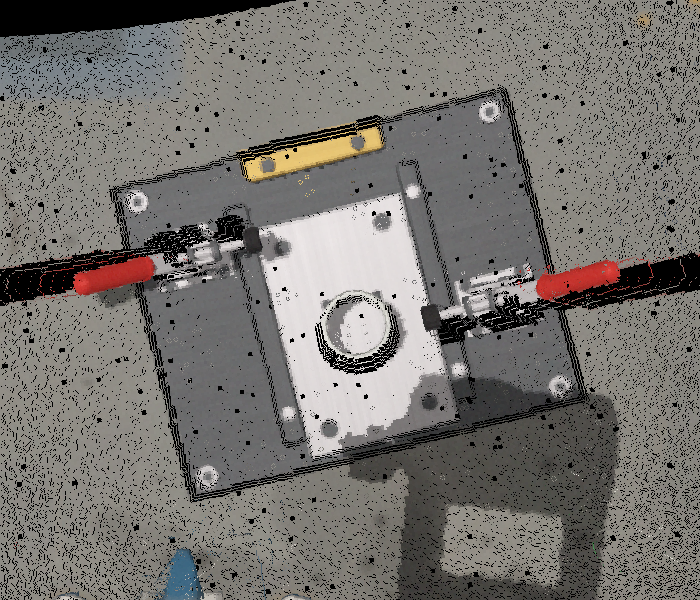

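The rectified view is x = 780−0.6·row, y = 200−0.6·col. It shows:
- **Brass face:** mid (316,166).
- **Plate:** front edge mid (330,210), rear edge mid (385,439), so the gap is about 28 mm.
- **Rails:** the left rail runs (232,207) to (290,445). That puts the jig origin near (612,−5) with yaw 0.25.

I'll push the rear edge with shut fingers, a little to +y to stay clear of the entry arm.

```bash
cat >> h.py <<'E'
O=np.array([612.,-5.]);YAW=.25
def W(x,y,z): return [O[0]+x*np.cos(YAW)-y*np.sin(YAW),O[1]+x*np.sin(YAW)+y*np.cos(YAW),z]
def J(p): d=np.asarray(p[:2])-O;c,s=np.cos(YAW),np.sin(YAW);return np.array([c*d[0]+s*d[1],-s*d[0]+c*d[1],p[2]])
Q=[0,np.cos(YAW/2),np.sin(YAW/2),0]
E
python3 - <<'E'
from h import *
from rig import bot
print(bot.tip_reach)
bot.move_gripper(0,20)
bot.move_to(W(-122,10,110),Q)
bot.servo_line(W(-122,10,14+bot.tip_reach),speed=80)
s=bot.read_state();print(s['clock'],J(s['ee_pos']),s['ft_force'],s['grip_width'])
r=bot.servo_line(W(-60,10,14+bot.tip_reach),speed=25,until_force=12)
s=bot.read_state();p=J(s['ee_pos']);print(r,s['clock'],p,s['ft_force'])
E
```

```text
19.0
5.15 [-121.7010102     9.89485319   33.4630388 ] [-0.92063293  0.574119   -0.80692255] -0.4520038835612044
True 6.7167 [-81.28018037  10.09056887  32.39716975] [-2.90876385 -0.56263418  1.32457095]
```

```bash
cat >> h.py <<'E'
def look(bot,name,c0=(780,200),g=.6,sz=(600,700)):
    s=bot.read_state();c=bot.read_camera('wrist');P=cloud(c,s);ok=c['depth']>0
    f=lambda a,i:cv2.resize(a,None,fx=3,fy=3,interpolation=i)
    big=f(P.astype(np.float32),1);bi=f(c['image'],0);okb=f(ok.astype(np.uint8),0)>0
    Jx=np.cos(YAW)*(big[...,0]-O[0])+np.sin(YAW)*(big[...,1]-O[1]);Jy=-np.sin(YAW)*(big[...,0]-O[0])+np.cos(YAW)*(big[...,1]-O[1])
    r=((110-Jx)/.4).astype(int);q=((160-Jy)/.4).astype(int)
    im=np.zeros((600,800,3),np.uint8);k=okb&(r>=0)&(r<600)&(q>=0)&(q<800)&(big[...,2]<150)
    o=np.argsort(big[...,2][k],kind='stable');im[r[k][o],q[k][o]]=bi[k][o];cv2.imwrite(f'pics/{name}.png',im)
    return s,c,P
E
python3 - <<'E'
from h import *
from rig import bot
bot.servo_line(W(-105,10,33),speed=60)
bot.servo_line(W(-105,10,120),speed=150)
bot.move_to(W(-50,0,300),Q)
look(bot,'w2');print(bot.read_state()['clock'])
E
```

```text
8.8167
```

View pics/w2.png

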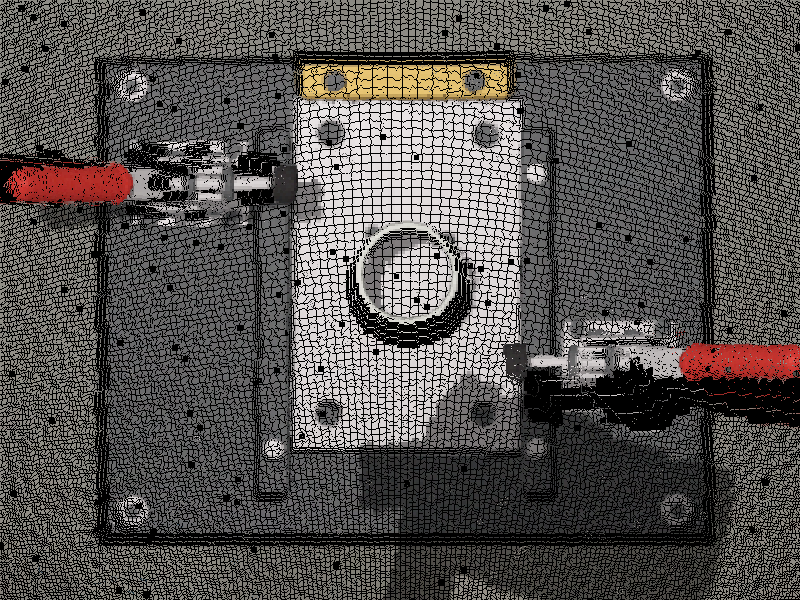

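The plate's front edge (row 100) meets the brass, and the jig is about 2.3 mm further toward −y than I estimated. The stop handle axis is at row 184 and the entry handle axis at row 362. Next, press the stop clamp along its arc.

```bash
cat >> h.py <<'E'
O=np.array(W(0,-2.3,0)[:2])
def press(bot,px,sg):
    def at(a,dz=0,r=82):
        return W(px,sg*(92+r*np.cos(a)-7.5*np.sin(a)-14*min(1,a/.1)*1-(14 if a<=0 else 14*(1-min(1,a/.1)))),48+r*np.sin(a)+7.5*np.cos(a)+bot.tip_reach+dz)
    p=at(.85,30);bot.move_to(p,Q)
    bot.servo_line(at(.85,4),speed=80)
    for a in(.7,.55,.4,.25,.1):
        r=bot.servo_line(at(a),speed=60,until_force=30);s=bot.read_state();print(a,r,J(s['ee_pos']).round(1),s['ft_force'].round(1))
        if r: break
    if not r:
        r=bot.servo_line(at(0,-4),speed=25,until_force=18);s=bot.read_state();print('end',r,J(s['ee_pos']).round(1),s['ft_force'].round(1))
    q=list(s['ee_pos']);q[2]+=110;bot.servo_line(q,speed=150)
    print(bot.read_state()['clock'])
E
python3 - <<'E'
from h import *
from rig import bot
press(bot,36,1)
bot.move_to(W(-50,0,300),Q)
look(bot,'w3')
E
```

```text
0.7 False [ 35.9 136.3 125.3] [-0.4  0.1  0.2]
0.55 False [ 35.8 144.3 115.8] [ 0.4 -0.2  0. ]
0.4 False [ 35.8 150.9 105.3] [-0.5  0.2 -0.4]
0.25 False [ 35.8 155.8  94. ] [ 0.2 -0.3  0.4]
0.1 False [ 35.7 158.9  82.1] [0.2 0.1 0.3]
end True [ 36.4 159.8  75.1] [-5.1 -1.5 11.2]
13.25
```

View pics/w3.png

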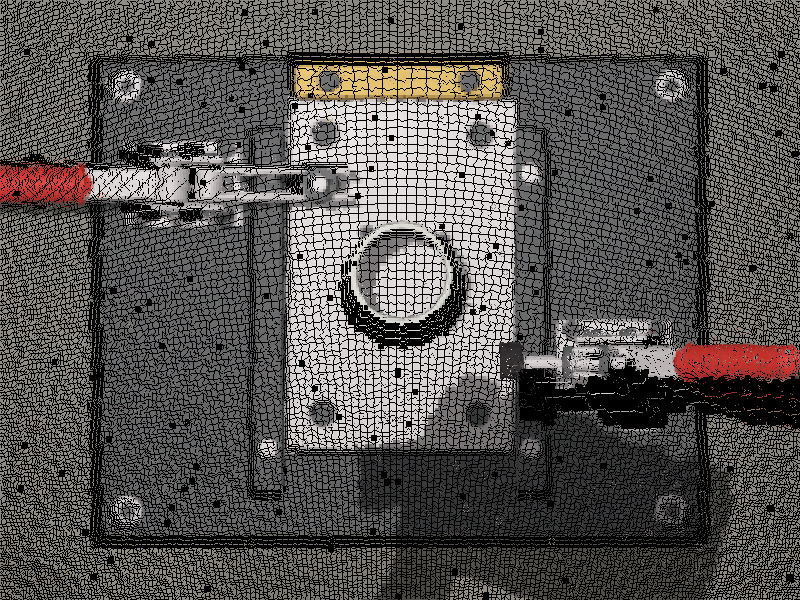

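The stop clamp is down, with its arm lying over the plate and the plate still at the brass (row 100). I'll measure how flat the handle is before pressing the second.

```bash
cat >> h.py <<'E'
def flat(bot,sg):
    s=bot.read_state();c=bot.read_camera('wrist');P=cloud(c,s);m=masks(c['image'],P)['red']&(c['depth']>0)
    p=P[m];d=p[:,:2]-O;jx=d@[np.cos(YAW),np.sin(YAW)];jy=d@[-np.sin(YAW),np.cos(YAW)]
    k=(abs(jx-36*sg)<3.5)&(sg*jy>125)&(sg*jy<190)&(p[:,2]<140);f=np.polyfit(sg*jy[k],p[k,2],1)
    print('handle',sg,k.sum(),'slope',f[0],'z at r=65',np.polyval(f,157),(sg*jy[k]).min(),(sg*jy[k]).max())
    return f[0]
E
python3 - <<'E'
from h import *
from rig import bot
if abs(flat(bot,1))<.06:
    press(bot,-36,-1)
    bot.move_to(W(-50,0,300),Q)
    flat(bot,1);flat(bot,-1);look(bot,'w4')
E
```

```text
handle 1 230 slope -0.007831482133925559 z at r=65 55.91989838386965 125.0812786796452 188.08575521217207
0.7 False [ -36.2 -136.2  125.3] [-0.3 -0.3 -0.1]
0.55 False [ -36.2 -144.2  115.8] [-0.5 -0.6 -0.1]
0.4 False [ -36.2 -150.7  105.3] [ 0.6 -0.2  0.4]
0.25 False [ -36.2 -155.6   94. ] [ 0.3 -0.3 -0. ]
0.1 False [ -36.2 -158.8   82.1] [-0.2 -0.6  0.1]
end True [ -35.6 -160.    75.1] [-4.5  1.7 10.7]
18.6
handle 1 233 slope -0.011120351301616782 z at r=65 55.90994504177656 125.09542363640259 187.73393852911408
handle -1 211 slope -0.007379143870341991 z at r=65 55.94636192030777 125.18384388826009 185.93404598284172
```

View pics/w4.png

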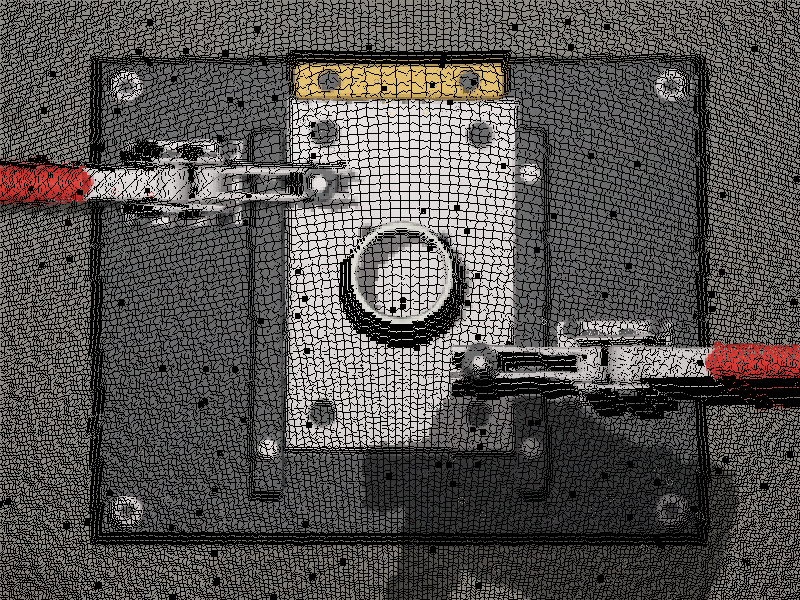

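Both handles measure flat, and both arms stand on the plate. One close look at the stop joint before I hand it in.

```bash
python3 - <<'E'
from h import *
from rig import bot
bot.move_to(W(-45,0,170),Q)
s=bot.read_state();c=bot.read_camera('wrist');P=cloud(c,s)
d=P[...,:2]-O;jx=d@[np.cos(YAW),np.sin(YAW)];jy=d@[-np.sin(YAW),np.cos(YAW)]
k=(c['depth']>0)&(abs(jx-68)<22)&(abs(jy)<48);v,u=np.where(k);print(u.min(),u.max(),v.min(),v.max())
for y in(-30,0,30):
    t=k&(abs(jy-y)<1.5);o=np.argsort(jx[t]);print(y,[(round(float(a),1),round(float(z),1)) for a,z in zip(jx[t][o],P[t][o][:,2]) if 64<a<75][::3])
im=c['image'][v.min():v.max(),u.min():u.max()];f=780/im.shape[1];cv2.imwrite('pics/w5.png',cv2.resize(im,None,fx=f,fy=f,interpolation=0))
E
```

```text
204 309 49 93
-30 [(64.2, 16.3), (65.0, 18.3), (66.0, 16.8), (66.9, 17.7), (67.9, 17.2), (68.8, 17.6), (69.8, 17.0), (70.3, 20.7), (70.5, 26.1), (71.0, 29.7), (71.8, 30.4), (72.0, 29.0), (72.9, 29.5), (73.7, 29.8), (74.3, 31.7)]
0 [(64.4, 19.4), (65.4, 19.1), (66.3, 19.4), (67.4, 17.9), (68.4, 17.5), (69.1, 19.5), (70.4, 16.7), (70.5, 22.9), (70.7, 21.3), (71.3, 30.4), (72.2, 30.1), (73.1, 30.5), (74.0, 30.4), (75.0, 30.2)]
30 [(64.0, 18.3), (64.1, 18.2), (65.1, 17.9), (66.0, 18.2), (66.9, 18.4), (67.1, 16.8), (68.0, 17.4), (68.9, 17.3), (69.8, 17.4), (70.2, 22.3), (70.5, 27.3), (71.2, 28.8), (72.1, 29.0), (72.9, 29.2), (73.4, 32.5), (74.1, 33.1)]
```

View pics/w5.png

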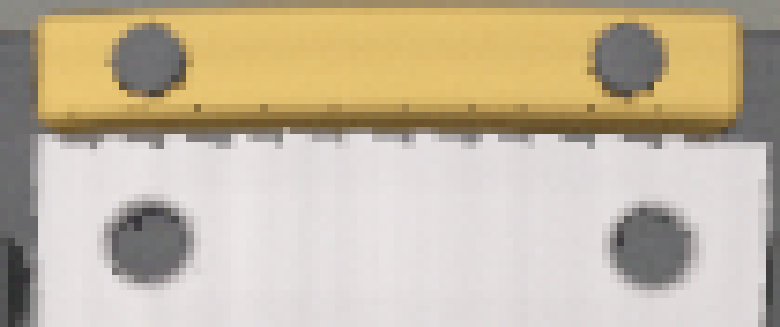

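The plate meets the brass evenly, but a faint grey pixel row could be a gap under 1 mm. There's time for a light check push on the rear edge.

```bash
python3 - <<'E'
from h import *
from rig import bot
bot.move_to(W(-115,10,120),Q)
bot.servo_line(W(-95,10,80),speed=120)
bot.servo_line(W(-95,10,33),speed=80)
for t in(3.,9.):
    r=bot.servo_line(W(-76,10,33),speed=6,until_force=t);s=bot.read_state();print(t,r,s['clock'],J(s['ee_pos']).round(2),s['ft_force'].round(1))
bot.dwell(.2)
bot.servo_line(W(-105,10,33),speed=60);bot.servo_line(W(-115,10,150),speed=150)
bot.move_to(W(-45,0,170),Q)
s=bot.read_state();c=bot.read_camera('wrist');im=c['image'][49:93,204:309]
f=780/im.shape[1];cv2.imwrite('pics/w6.png',cv2.resize(im,None,fx=f,fy=f,interpolation=0));print(s['clock'])
E
```

```text
3.0 True 23.9917 [-81.56  10.1   32.54] [-0.1 -0.  -0.3]
9.0 True 24.425 [-81.4   10.26  31.94] [-0.1 -0.3 -0.6]
26.4917
```

View pics/w6.png

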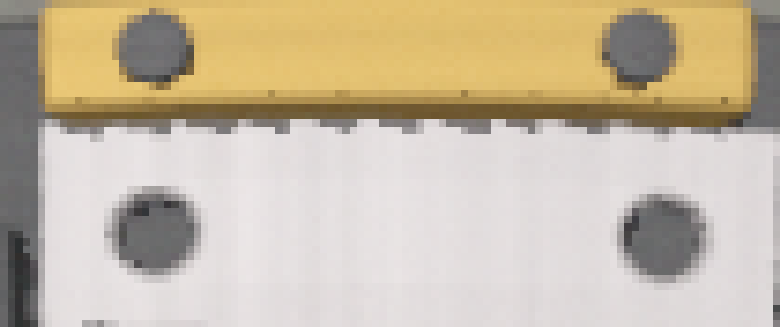

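The contact position is the same to about 0.1 mm and the picture is unchanged, so the plate is hard against the stop. Handing it in.

```bash
python3 - <<'E'
from rig import bot
print(bot.finish_job())
E
```

```text
the job is handed in; nothing more can be done
None
```

The foot is tight against the brass stop; the stop clamp and then the entry clamp were pressed flat, and the job was handed in at about 26.5 s of the 58 s; I didn't check the lying tools again, but the arm met no unexpected contact.

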